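# Clamp a reagent bottle on the bench shaker

## Robot

A 7-joint arm with a two-finger parallel gripper is mounted at the origin on a cart in front of the work surface, level with it; the furniture and walls round the work are solid. World frame = base frame: x ahead of the robot, y to its left, z up, the work surface at z = 0. Lengths are in m, angles in rad, forces in N, time in s.
With the tool pointing down it reaches from about 0.35 to 0.9 m from the base axis. Payload 8.1 kg.
Tool frame: the origin (TCP) lies at the very end of the fingers, on their centre line; the grasp point (between the pads) lies 19 mm behind it; z points along the fingers, y is the line along which they close (so a half turn about z gives the same grasp; the last joint's range is limited). The gripper opens to 92 mm and grips with 3 to 60 N. Pads are 19 mm wide; open, the fingers measure 130 mm over their backs; the gripper's body (75 mm by 190 mm) begins 47 mm behind the grasp point.
Start: joints at [-1.418, 0.434, 0.025, 1.573, -0.012, 1.134, -0.075], TCP at [0.158, 0.605, 0.227] pointing down, gripper open.
Joint ranges: [-2.62, 2.62], [-0.44, 2.09], [-1.27, 1.32], [0.08, 2.57], [-1.32, 4.46], [0.12, 2], [-2.74, 2.74]. Speed limits (rad/s): [2.22, 2.22, 3.01, 3.01, 3.14, 3.14, 3.14].

## Interface

Orientations are given as a rotation vector (axis times angle).
In Python, from cell import arm gives the robot as it stands.
- The arm moves only by the tool jog_arm, never from a script. Its argument "rows" is a list of rows, each a list of 3 entries, a list of its own where there are three numbers: the shift along the world's x, y, z in cm, then the turn, a rotation vector about the world's x, y, z in degrees, then the opening, from 0 (shut) to 1 (fully open). A call has 1 to 8 rows; each row is the pose to reach, as a shift and turn from the pose commanded when the call began; what a row does not reach only later rows make up. A row lasts 1/8 s, in which the tool goes at most 62.5 mm and 10.7 degrees, less where a joint would pass 70% of its speed; a pose out of reach is approached as far as the arm can. A call with a gripper value outside its range is refused whole. The fingers move at their own pace and stop on an object; "newtons" is the grip in N (left out, the last holds). Time passes only in rows, so rows that repeat a pose let the fingers close. It gives the time, the measured TCP pose, the force, the opening and the grip force at its end, in the units of the state.
- arm.observe(): the state, without advancing time (a new reading comes with each control period).
- arm.get_image(name): name is "side" or "top"; returns a dict with "img" (400x640x3 uint8, red, green, blue), "depth" (400x640 float32, m along the optical axis (not along the pixel's ray), 0 where there is no reading), "fx", "fy", "cx", "cy" (pixels), "rvec" (rotation vector, rad) and "tvec" (3), from world to camera coordinates, as OpenCV has them. Camera axes: x right, y down, z forward; pixel columns grow to the right and rows downward; lengths in m; the calibration is good to about 2 mm. A picture is of the moment at which its call begins.
- arm.sign_off(): hands the job in; it is judged then, once.
The state is a dict: "clock": time; "joints": joint angles; "dq": joint speeds; "joint_efforts": joint torques, N m; "position": TCP position; "ee_rot": TCP orientation; "force": force on the tool from outside, world axes, zero at the start; "ft_torque": the same for the moment, N m; "width": opening from 0.0 (shut) to 1.0 (fully open); "gripper_force": force on a finger pad.
Only numpy, scipy, OpenCV 4.12 (cv2) and the standard library are available. Lean on these libraries where they do the work, as an engineer would, in place of code of your own. Each camera call takes 0.05 s, during which the arm holds its last target. There are 200 camera calls.

## Task

Stand the black reagent bottle upright on the shaker's rubber mat, between the clamp bar and the V-shaped rest, and let go of it. Then wind the smooth ball knob clockwise, regripping as needed, until the bar holds the bottle snugly in the V with about 12 N, and never squeeze it with more than 25 N. Move the bar only by its knob, and leave the other things on the counter as they are.

Things in the scene. Friction and masses are not known exactly. Their poses are not given: they have to be found in the camera images.
- bottle_mid (a point): Centre, half-way up, of the loose black reagent bottle with the dark violet-blue screw lid: upright cylinder 52 mm across and 98 mm high, 0.13 to 0.21 kg; body and lid equally wide, with a narrower neck 69 to 82 mm above its foot. Its z axis is its upright axis.
- reagent_bottle: The same bottle; origin at the centre of its underside, z up.
- shaker: White bench shaker, 170 mm deep (x) by 240 mm wide (y), fixed. Origin at the centre of its underside, z up, front panel towards -x. The rubber mat is 80 mm above the origin and reaches 41 mm to either side of the middle in x. Two guide rods along y at x = +-62 mm, up to 16 mm above the mat, carry the clamp bar (-y side) and the V rest (+y side).
- v_rest: V-shaped rest with smooth white faces, opening towards the shaker's -y, 36 mm high over the mat. Its V block is locked on a screw stem where the last user left it, 0 to 5 mm back (+y) from fully forward; this is not measured. Origin (fixed to the shaker) on the mat where the axis of a 52 mm bottle lies when seated with the block fully forward; axes as the shaker's.
- clamp_bar: Bar across the shaker with a flat spring-backed rubber pad, 36 mm high over the mat. Origin on the mat at the middle of the unloaded pad's face, which looks to +y; axes as the shaker's. It touches a bottle seated in the V when it is 26 mm short of its axis, and starts 6 to 14 mm farther back. Past that the squeeze rises steeply, by 10 to 15 N per mm of bar travel.
- knob_center (a point): Centre of the smooth dark-red ball knob, 38 mm across, on an upright shaft on the shaker's -y side; the ball's centre is 64 mm above the mat and 30 mm above the top of the grey gear housing (58 x 54 mm) below it. The ball is slippery (friction about 0.35): grip it across its widest part or the fingers slide off.
- sample_cup: Loose sample cup with a green lid, 48 mm across, 66 mm high, a bystander. Origin at the centre of its underside.
- lancet_box: Loose red carton 34 x 55 x 20 mm, a bystander. Origin at the centre of its underside.
- ball_knob: The same knob with its shaft; origin on its vertical axis at the housing's top. Clockwise from above closes the clamp: a rack and pinion moves the bar 6 mm to +y per radian. It takes about 0.15 N m to turn freely and 0.006 N m more for each newton of squeeze on the bottle; its own friction keeps the clamp tight when it is let go.
Not all that is in view belongs to the job. What is shaped like the reagent_bottle but white is not meant.

How it is judged:
By the outcome, as a careful person would: the job done as asked, in the order asked, and still so for the second after the job is handed in, with the robot touching nothing.
It also fails if it takes over 67 s, if anything falls off the work surface, if the arm or the gripper's body presses on something with over 40 N, if the wrist force passes 120 N, or if a joint passes its speed limit or range.

## Working session

There is one attempt and no reset: what is moved stays moved. The work goes in short steps, Python scripts to look and compute and a tool call to move; the robot and the scene stay as the last step left them, time stands still between calls to the robot, and variables do not carry over. Pictures are saved under pics/ and viewed, at most 10 in all, crops included, and the job is handed in when it is done.

Besides the shell and the picture viewer there is one more tool, called as name([rows], argument=value, ...), one row to a line, values as JSON. jog_arm: Moves the arm, as the interface text tells. Its arguments: {"type":"object","properties":{"rows":{"type":"array","items":{"type":"array"}},"newtons":{"type":"number"}},"required":["rows"]}

```bash
mkdir -p pics; cat > h.py <<'E'
import numpy as np, cv2
from cell import arm
def world(d):
    R=cv2.Rodrigues(np.array(d["rvec"],float))[0]; t=np.array(d["tvec"],float).ravel()
    v,u=np.mgrid[:400,:640]; z=d["depth"]
    p=np.stack([(u-d["cx"])/d["fx"]*z,(v-d["cy"])/d["fy"]*z,z],-1)
    w=(p-t)@R; w[z==0]=np.nan
    return w
def save(d,n): cv2.imwrite("pics/"+n,d["img"][:,:,::-1])
E
python3 - <<'E'
from h import *
a=arm.get_image("side");b=arm.get_image("top")
cv2.imwrite("pics/1.png",np.vstack([a["img"],b["img"]])[:,:,::-1][::1])
im=np.vstack([a["img"],b["img"]])[:,:,::-1]
cv2.imwrite("pics/1.png",cv2.resize(im,(480,600),interpolation=cv2.INTER_AREA))
save(a,"s.png");save(b,"t.png")
np.savez("d0.npz",sw=world(a),tw=world(b),si=a["img"],ti=b["img"])
for d in(a,b): 
    R=cv2.Rodrigues(np.array(d["rvec"],float))[0];print(-R.T@np.array(d["tvec"]).ravel(),R[2],d["fx"])
print(arm.observe())
E
```

```text
[0.309368   0.78901892 0.67272466] [ 0.22988126 -0.74483465 -0.6263992 ] 399.50032051034725
[0.33041526 0.10986176 1.14113109] [ 0.14101748 -0.00107573 -0.99000652] 424.4661990069411
{'clock': 0.1, 'joints': array([-1.41758612,  0.43513669,  0.02497757,  1.57399019, -0.0115962 ,
        1.13395565, -0.07508503]), 'dq': array([-0.00110124, -0.00147993,  0.00070144, -0.00240692,  0.00059205,
       -0.00026094, -0.00034325]), 'joint_efforts': array([ 3.23082619e-03, -6.69132543e+01,  9.88017842e-01, -3.15146506e+01,
       -6.05712715e-02,  3.75053391e-02,  3.37702943e-05]), 'position': array([0.15808641, 0.60422769, 0.22603995]), 'ee_rot': array([-4.00813000e-01, -3.11587462e+00,  2.11149552e-03]), 'force': array([-0.20290259, -0.40263577, -0.73696684]), 'ft_torque': array([ 0.00857151, -0.02037637,  0.06734839]), 'gripper_force': 0.0, 'width': 1.0022119914917147}
```

View pics/t.png

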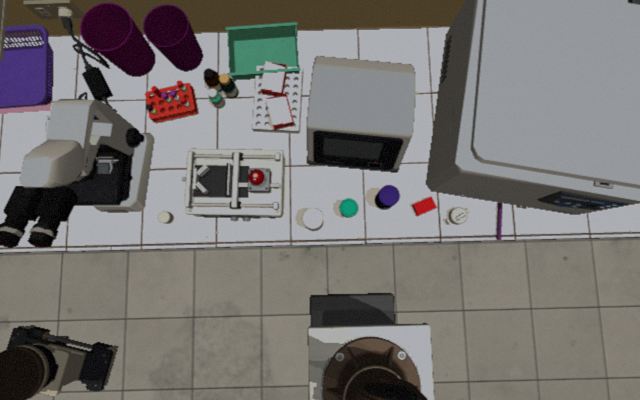

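View pics/s.png

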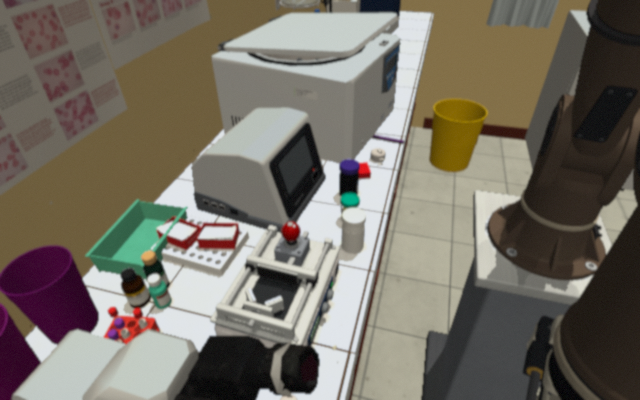

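The top view shows the black bottle's violet lid at (388,196), the red ball knob at (257,177), and the shaker spanning (187..284, 150..218) with its V at about (200,180) and its bar at about (236,178). The green cup is at (348,208), the white decoy at (313,218) and the red box at (425,206). The side view agrees.

```bash
python3 - <<'E'
from h import *
f=np.load("d0.npz");w=f["tw"];im=f["ti"]
hsv=cv2.cvtColor(im,cv2.COLOR_RGB2HSV)
def blob(n,u,v,r,lo,hi):
    m=cv2.inRange(hsv,lo,hi)>0
    k=np.zeros_like(m);k[v-r:v+r,u-r:u+r]=1
    m&=k; p=w[m]; p=p[~np.isnan(p[:,0])]
    if len(p)==0: print(n,"none");return
    z=np.percentile(p[:,2],90); q=p[p[:,2]>z-.008]
    print(n,m.sum(),"top z",z.round(4),"mid",((q.max(0)+q.min(0))/2).round(4),"size",np.ptp(q,0).round(4), "med",np.median(q,0).round(4))
blob("lid",388,196,16,(115,80,30),(150,255,255))
blob("knob",257,177,12,(0,120,60),(8,255,255))
blob("cup",349,208,14,(60,80,40),(90,255,255))
blob("box",425,206,16,(0,120,60),(8,255,255))
# height map of shaker region
x=np.arange(0,1)
print("px z around shaker rows (mm)")
for v in range(146,224,4): print(v,' '.join(f"{w[v,u,2]*1000:4.0f}" for u in range(184,290,4)))
for (v,u) in [(152,190),(152,282),(214,190),(214,282),(178,236),(218,313)]: print(v,u,w[v,u].round(4))
c=cv2.resize(im[140:230,175:300][:,:,::-1],None,fx=6,fy=6,interpolation=cv2.INTER_CUBIC)
cv2.imwrite("pics/2.png",c)
E
```

```text
lid 332 top z 0.1013 mid [ 0.4782 -0.0515  0.0992] size [0.0507 0.0477 0.0116] med [ 0.4778 -0.0514  0.0988]
knob 118 top z 0.1629 mid [0.5229 0.267  0.1605] size [0.0293 0.0307 0.0109] med [0.5213 0.265  0.1596]
cup 269 top z 0.0688 mid [0.4532 0.047  0.0662] size [0.0441 0.0435 0.0105] med [0.454  0.0464 0.0663]
box 87 top z 0.0225 mid [ 0.458  -0.1558  0.0209] size [0.042  0.0554 0.012 ] med [ 0.4603 -0.1553  0.0207]
px z around shaker rows (mm)
146   -1    1    2    6    4    0    5   -3   -0    5   -2    4   -0    2   -2    3    4    1    3   -1   -6   -2    2    2    0    2   -1
150    2    1   82   80   77   79   82   79   77   79   79   79   85   79   81   78   79   77   79   74   82   82   79   76   81   -2   -2
154    4  111  110   92   79   80   84   80   82   79   79   78   80  114  102   82   81   78   79   79   82   82   81  102   80   -0    4
158    3  112  108   79   81   81   78   77   76   83   77   80   75  116  104   78   78   92   93   95   93   93   92  103   89   50    1
162   -2  114  112   79   81   78   79   81   79   78   78   78   79  117   99   77   83   
[... 1618 characters left out ...]
81   80   80   79   78   81   82   80   80   80   77   78   80   79   81   76   83   84   -1    4
214    3   74   76   77   76   79   81   78   76   83   78   79   77   79   77   78   79   77   78   81   75   81   82   81   80    2   -2
218    1    1    6    1   -1    2    0    1   -2    3   -1   -0   47   41    1   43   44    2   35   -1    1   -0    2    1    3   -0    2
222    4    1    3    3    1    4    1    5    1   -4    1    3    0    2   -2   -2    1    1    2    6    3   -0    3   -2   -3    1   -1
152 190 [0.5958 0.4387 0.1142]
152 282 [0.5992 0.2138 0.0785]
214 190 [0.4453 0.4478 0.0756]
214 282 [0.4432 0.2191 0.0417]
178 236 [0.5279 0.3246 0.1117]
218 313 [0.4253 0.1371 0.1015]
```

View pics/2.png

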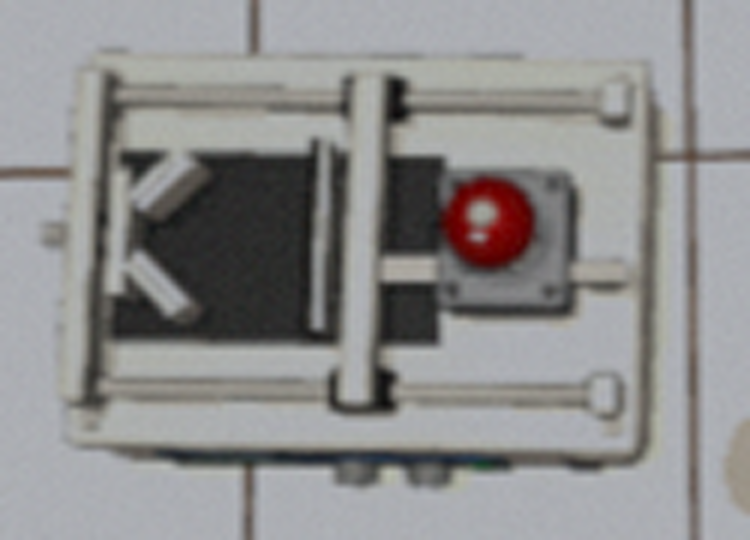

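The crop shows the V blocks at about (165,185) and (165,285), the pad plate at about (320,235), and the bar at about (365,240). The knob is at (487,222) on its grey housing, and the shaker is slightly yawed. Next I'll fit its pose.

```bash
python3 - <<'E'
from h import *
f=np.load("d0.npz");w=f["tw"]
r=w[140:230,175:300].reshape(-1,3); r=r[~np.isnan(r[:,0])]
p=r[(r[:,2]>.070)&(r[:,2]<.09)&(r[:,1]<.46)]
rect=cv2.minAreaRect((p[:,:2]*1000).astype(np.float32)); print(rect)
ce=np.array(rect[0])/1000; ang=rect[2]
a=np.deg2rad(ang if ang<45 else ang-90)
# yaw from bar-perp: long side should be along y
ex=np.array([np.cos(a),np.sin(a)]);ey=np.array([-ex[1],ex[0]])
print("yaw",np.rad2deg(a),"centre",ce)
s=np.c_[(r[:,:2]-ce)@np.c_[ex,ey],r[:,2]]*1000
top=s[(s[:,2]>108)&(s[:,2]<122)]
g=np.full((24,52),' ')
for x,y,z in top:
    i=int((60-x)//5); j=int((130-y)//5)
    if 0<=i<24 and 0<=j<52: g[i,j]='#'
print('\n'.join(''.join(q) for q in g), "\nrows x 60..-60 step5, cols y 130..-130 step 5")
m=top[abs(top[:,0])<35]
h,e=np.histogram(m[:,1],bins=np.arange(-120,130,4)); print([(int(x),int(n)) for x,n in zip(e,h) if n])
k=np.array([.5215,.2655]); print("knob in shaker",(k-ce)@np.c_[ex,ey]*1000)
# clearance near bottle pick
q=w.reshape(-1,3); q=q[~np.isnan(q[:,0])]
n=q[(abs(q[:,1]+.0515)<.06)&(q[:,0]>.5)&(q[:,0]<.75)&(q[:,2]>.04)]
for x in np.arange(.5,.7,.02):
    t=n[(n[:,0]>=x)&(n[:,0]<x+.02)]; print(round(x,2),t[:,2].max().round(3) if len(t) else 0,end=' ; ')
E
```

```text
((525.8399658203125, 333.8040771484375), (239.37791442871094, 170.51785278320312), 87.6269302368164)
yaw -2.3730697631835938 centre [0.52583997 0.33380408]
   ###                    ###                       
   ###                    ###                       
   ###                    ###                       
   ###                    ###                       
  ####      #          ## ###                       
   ###     ###         ## ###                       
   ### #  ####         ######     ###########       
   ### ## ####         ######    ###   ######       
   ### ######          ## ###     #     #####       
   ### ####            ## ###     #       ###       
   ### ####            ## ###             ###       
 ########              ## ###             ###       
 ########              ## ###    ##      ####       
   #######             ## ###    ###    #####       
   ### ####            ## ###    ############    #  
   #########           ## ###    ############       
   ### ######          ######     ###########       
   ### ## ####         ######    ##########
[... 255 characters left out ...]
                   
   ###                    ###                        
rows x 60..-60 step5, cols y 130..-130 step 5
[(-116, 1), (-96, 9), (-92, 36), (-88, 36), (-84, 41), (-80, 26), (-76, 16), (-72, 13), (-68, 16), (-64, 9), (-60, 12), (-56, 14), (-52, 16), (-48, 24), (-44, 21), (-40, 10), (-16, 34), (-12, 47), (-8, 45), (-4, 34), (0, 5), (4, 42), (8, 44), (12, 26), (60, 8), (64, 19), (68, 23), (72, 21), (76, 25), (80, 18), (84, 22), (88, 41), (92, 25), (96, 2), (100, 42), (104, 47), (108, 46), (112, 20), (116, 4), (120, 4)]
knob in shaker [ -1.50804252 -68.42520052]
0.5 0.101 ; 0.52 0 ; 0.54 0.076 ; 0.56 0.16 ; 0.58 0.209 ; 0.6 0.216 ; 0.62 0.218 ; 0.64 0.219 ; 0.66 0.219 ; 0.68 0.216 ;
```

jog_arm([
  [[4, -8, 0], [0, 0, -9], 1],
  [[8, -16, 0], [0, 0, -18], 1],
  [[12, -24, 0], [0, 0, -28], 1],
  [[16, -32, 0], [0, 0, -37], 1],
  [[20, -40, 0], [0, 0, -46], 1],
  [[24, -48, 0], [0, 0, -56], 1],
  [[28, -57, 0], [0, 0, -65], 1],
  [[32, -65.5, 0], [0, 0, -75], 1],
])

```text
clock: 1.1
position: [0.3801, 0.1546, 0.2268]
ee_rot: [-2.221, -2.222, -0.001]
force: [0.4, 0.2, 0.1]
width: 1.002
gripper_force: 0.0
```

jog_arm([
  [[1.4, -3, 0], [0, 0, 10], 1],
  [[2.8, -6, 0], [0, 0, 20], 1],
  [[4.2, -9, 0], [0, 0, 30], 1],
  [[5.6, -12, 0], [0, 0, 40], 1],
  [[7, -15, 0], [0, 0, 50], 1],
  [[8.4, -18, 0], [0, 0, 60], 1],
  [[9.8, -20.6, 0], [0, 0, 70], 1],
  [[9.8, -20.6, 0], [0, 0, 70], 1],
])

```text
clock: 2.1
position: [0.4781, -0.0517, 0.2266]
ee_rot: [0.539, 3.095, -0.002]
force: [0.4, 0.5, -0.5]
width: 1.0
gripper_force: 0.0
```

jog_arm([
  [[0, 0, -5], [0, 0, 0], 1],
  [[0, 0, -10], [0, 0, 0], 1],
  [[0, 0, -15], [0, 0, 0], 1],
  [[0, 0, -18.6], [0, 0, 0], 1],
  [[0, 0, -18.6], [0, 0, 0], 1],
  [[0, 0, -18.6], [0, 0, 0], 0],
  [[0, 0, -18.6], [0, 0, 0], 0],
  [[0, 0, -18.6], [0, 0, 0], 0],
], newtons=25)

```text
clock: 3.1
position: [0.4785, -0.0494, 0.0419]
ee_rot: [0.536, 3.093, 0.001]
force: [0.3, 0.5, -0.0]
width: 0.72
gripper_force: 0.0
```

```bash
python3 - <<'E'
from h import *
o=arm.observe();print(o["position"],o["width"]*92,o["gripper_force"],o["force"])
E
```

```text
[ 0.47849441 -0.04935297  0.04185318] 66.25906218043448 0.0 [ 0.29908544  0.4969673  -0.01120674]
```

jog_arm([
  [[0, 0, 0], [0, 0, 0], 0],
  [[0, 0, 0], [0, 0, 0], 0],
  [[0, 0, 0], [0, 0, 0], 0],
  [[0, 0, 0], [0, 0, 0], 0],
])

```text
clock: 3.6
position: [0.4779, -0.0497, 0.0411]
ee_rot: [0.537, 3.095, 0.0]
force: [-1.2, -0.7, 5.9]
width: 0.563
gripper_force: 25.0
```

jog_arm([
  [[0, 0, 3], [0, 0, 0], 0],
  [[0, 0, 8], [0, 0, 0], 0],
  [[0, 0, 13], [0, 0, 0], 0],
  [[0, 0, 19], [0, 0, 0], 0],
  [[0.5, 4, 19], [0, 0, -9], 0],
  [[1, 9, 19], [0, 0, -18], 0],
  [[1.5, 14, 19], [0, 0, -27], 0],
  [[2, 19, 19], [0, 0, -36], 0],
])

```text
clock: 4.6
position: [0.4974, 0.142, 0.2306]
ee_rot: [-1.474, -2.774, 0.0]
force: [1.6, -1.0, -1.0]
width: 0.561
gripper_force: 25.0
```

jog_arm([
  [[0.5, 5, 0], [0, 0, -9], 0],
  [[1, 10, 0], [0, 0, -18], 0],
  [[2, 16, 0], [0, 0, -27], 0],
  [[3, 22, 0], [0, 0, -36.4], 0],
  [[3, 24, 0], [0, 0, -36.4], 0],
  [[3, 24, 0], [0, 0, -36.4], 0],
])

```text
clock: 5.35
position: [0.5268, 0.3817, 0.2297]
ee_rot: [2.257, 2.185, -0.003]
force: [0.4, -0.4, -1.1]
width: 0.562
gripper_force: 25.0
```

jog_arm([
  [[0, 0, -3], [0, 0, 0], 0],
  [[0, 0, -6], [0, 0, 0], 0],
  [[0, 0, -6], [0, 0, 0], 0],
  [[0, 0, -6], [0, 0, 0], 0],
])

```text
clock: 5.85
position: [0.5286, 0.3793, 0.1722]
ee_rot: [2.262, 2.179, 0.002]
force: [-0.3, -0.1, -0.4]
width: 0.563
gripper_force: 25.0
```

```bash
python3 - <<'E'
from h import *
a=arm.get_image("side");b=arm.get_image("top")
def crop(d,x0,x1,y0,y1,f): return cv2.resize(d["img"][y0:y1,x0:x1][:,:,::-1],None,fx=f,fy=f,interpolation=cv2.INTER_CUBIC)
A=crop(a,200,350,210,350,4);B=crop(b,170,300,130,240,3)
c=np.zeros((560,600+0,3),np.uint8);c[:A.shape[0],:A.shape[1]]=A
cv2.imwrite("pics/3.png",c);cv2.imwrite("pics/4.png",crop(b,170,300,130,230,6))
np.savez("d1.npz",sw=world(a),tw=world(b),si=a["img"],ti=b["img"])
o=arm.observe();print(o["position"])
w=world(b);m=w[130:230,170:300].reshape(-1,3)
E
```

```text
[0.52869121 0.38015743 0.17243854]
```

View pics/3.png

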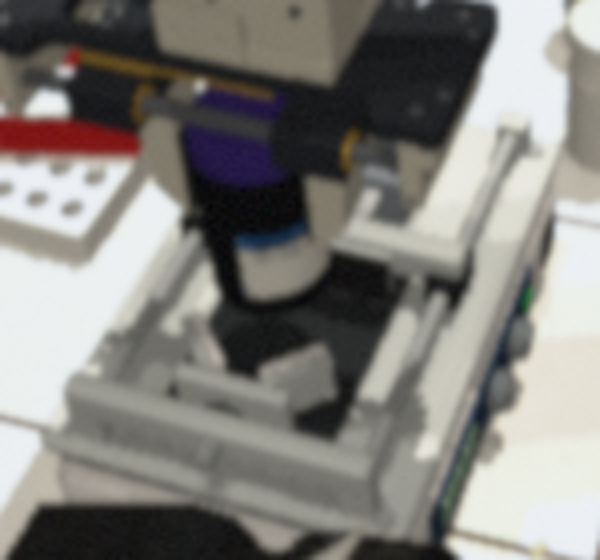

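The side crop shows the bottle held upright, with its foot at about (280,290). It's above the mat, between the V blocks at (210,350) and (300,375) and the bar. I'll fit its axis from the side depth and refine the pad and V face edges.

```bash
python3 - <<'E'
from h import *
from scipy.optimize import least_squares as ls
f=np.load("d1.npz");ce=np.array([.52584,.3338]);a=np.deg2rad(-2.37)
M=np.c_[[np.cos(a),np.sin(a)],[-np.sin(a),np.cos(a)]]
def S(w):
    q=w.reshape(-1,3);q=q[~np.isnan(q[:,0])];return np.c_[(q[:,:2]-ce)@M,q[:,2]]*1000
s=S(f["sw"])
b=s[(np.hypot(s[:,0],s[:,1]-46)<36)&(s[:,2]>140)&(s[:,2]<185)&(abs(s[:,0])<22)]
r=ls(lambda p:np.hypot(b[:,0]-p[0],b[:,1]-p[1])-26,[0,46],loss="soft_l1")
print("bottle axis in shaker",r.x,len(b),np.abs(r.fun).mean())
z=s[(np.hypot(s[:,0]-r.x[0],s[:,1]-r.x[1])<28)&(s[:,2]>121)];print("foot z",np.percentile(z[:,2],[.5,1,2,5]))
# V face & shaker check from side depth
d0=np.load("d0.npz")
for n,w in(("side0",d0["sw"]),("top0",d0["tw"])):
    s=S(w)
    for sg in(1,-1):
        v=s[(s[:,2]>92)&(s[:,2]<119)&(sg*s[:,0]>3)&(sg*s[:,0]<34)&(s[:,1]>50)&(s[:,1]<94)]
        print(n,sg,len(v),end=' ')
        for xx in(7,12,17,22,27): 
            t=v[abs(sg*v[:,0]-xx)<2.5]; print(xx,(np.percentile(t[:,1],[5,50]).round(0),len(t)) if len(t) else None,end=' ')
        print()
    p=s[(s[:,2]>90)&(s[:,2]<119)&(abs(s[:,0])<28)&(s[:,1]>-2)&(s[:,1]<26)]
    print(n,"pad",len(p),np.percentile(p[:,1],[5,50,90,97]).round(1))
E
```

```text
bottle axis in shaker [ 0.81774652 44.75712323] 440 0.5475490569843776
foot z [132.68724674 133.58230361 134.79182991 138.50295795]
side0 1 123 7 (array([83., 88.]), 10) 12 (array([80., 85.]), 20) 17 (array([76., 85.]), 22) 22 (array([72., 80.]), 30) 27 (array([66., 75.]), 25) 
side0 -1 207 7 (array([84., 92.]), 5) 12 (array([81., 86.]), 17) 17 (array([76., 85.]), 31) 22 (array([71., 82.]), 49) 27 (array([67., 78.]), 63) 
side0 pad 425 [-0.2 15.3 16.7 17.2]
top0 1 108 7 (array([81., 87.]), 13) 12 (array([76., 82.]), 20) 17 (array([70., 76.]), 24) 22 (array([65., 73.]), 22) 27 (array([62., 67.]), 20) 
top0 -1 91 7 (array([83., 87.]), 9) 12 (array([77., 86.]), 10) 17 (array([72., 85.]), 15) 22 (array([69., 82.]), 22) 27 (array([62., 73.]), 20) 
top0 pad 129 [-1.2  6.8 12.7 13.7]
```

jog_arm([
  [[-0.1, 0.4, 0], [0, 0, 0], 0],
  [[-0.1, 0.4, -1.5], [0, 0, 0], 0],
  [[-0.1, 0.4, -3], [0, 0, 0], 0],
  [[-0.1, 0.4, -4], [0, 0, 0], 0],
  [[-0.1, 0.4, -4.5], [0, 0, 0], 0],
  [[-0.1, 0.4, -4.7], [0, 0, 0], 0],
  [[-0.1, 0.4, -4.7], [0, 0, 0], 0],
])

```text
clock: 6.82
position: [0.5269, 0.3845, 0.1239]
ee_rot: [2.261, 2.181, 0.001]
force: [0.2, 0.5, -1.0]
width: 0.562
gripper_force: 25.0
```

jog_arm([
  [[0, 0, -0.1], [0, 0, 0], 0],
  [[0, 0, -0.1], [0, 0, 0], 0],
])

```text
clock: 7.08
position: [0.5268, 0.3845, 0.1229]
ee_rot: [-2.261, -2.181, -0.0]
force: [-0.5, 0.3, -1.1]
width: 0.56
gripper_force: 25.0
```

jog_arm([
  [[0, 0, -0.1], [0, 0, 0], 0],
  [[0, 0, -0.1], [0, 0, 0], 0],
])

```text
clock: 7.32
position: [0.5267, 0.3845, 0.1217]
ee_rot: [-2.261, -2.181, 0.0]
force: [-0.4, 0.0, -0.9]
width: 0.561
gripper_force: 25.0
```

jog_arm([
  [[0, 0, -0.1], [0, 0, 0], 0],
  [[0, 0, -0.1], [0, 0, 0], 0],
])

```text
clock: 7.58
position: [0.5268, 0.3845, 0.1213]
ee_rot: [-2.261, -2.181, -0.001]
force: [-2.0, -0.8, 4.6]
width: 0.565
gripper_force: 25.0
```

jog_arm([
  [[0, 0, -0.1], [0, 0, 0], 0],
  [[0, 0, -0.1], [0, 0, 0], 0],
])

```text
clock: 7.82
position: [0.5268, 0.3846, 0.1212]
ee_rot: [-2.26, -2.181, -0.001]
force: [-5.6, -3.0, 14.1]
width: 0.566
gripper_force: 25.0
```

jog_arm([
  [[0, 0, 0.15], [0, 0, 0], 0],
  [[0, 0, 0.15], [0, 0, 0], 0.65],
  [[0, 0, 0.15], [0, 0, 0], 0.75],
  [[0, 0, 0.15], [0, 0, 0], 0.85],
  [[0, 0, 0.15], [0, 0, 0], 0.95],
  [[0, 0, 0.15], [0, 0, 0], 0.95],
])

```text
clock: 8.57
position: [0.5267, 0.3844, 0.1212]
ee_rot: [2.261, 2.181, 0.0]
force: [-0.3, -0.1, 0.2]
width: 0.942
gripper_force: 0.0
```

jog_arm([
  [[0, 0, 2], [0, 0, 0], 0.95],
  [[0, 0, 5], [0, 0, 0], 0.95],
  [[0, 0, 10], [0, 0, 0], 0.95],
  [[0, 0, 12], [0, 0, 0], 0.95],
  [[-3, -6, 12], [0, 0, 9], 1],
  [[-6, -12, 12], [0, 0, 18], 1],
  [[-11, -16, 12], [0, 0, 28], 1],
  [[-15, -18, 12], [0, 0, 38], 1],
])

```text
clock: 9.57
position: [0.3761, 0.2021, 0.2422]
ee_rot: [1.424, 2.8, 0.002]
force: [-0.3, 0.1, 1.1]
width: 1.002
gripper_force: 0.0
```

```bash
python3 - <<'E'
from h import *
from scipy.optimize import least_squares as ls
a=arm.get_image("side");b=arm.get_image("top")
def crop(d,x0,x1,y0,y1,f): return cv2.resize(d["img"][y0:y1,x0:x1][:,:,::-1],None,fx=f,fy=f,interpolation=cv2.INTER_CUBIC)
A=crop(a,200,350,200,340,3);B=crop(b,170,300,130,230,3)
c=np.zeros((420,840,3),np.uint8);c[:,:450]=A;c[:300,450:840]=B
cv2.imwrite("pics/5.png",c[:,:800])
ce=np.array([.52584,.3338]);t=np.deg2rad(-2.37)
M=np.c_[[np.cos(t),np.sin(t)],[-np.sin(t),np.cos(t)]]
q=world(a).reshape(-1,3);q=q[~np.isnan(q[:,0])];s=np.c_[(q[:,:2]-ce)@M,q[:,2]]*1000
for lo,hi in((120,145),(150,172)):
    g=s[(np.hypot(s[:,0],s[:,1]-48)<38)&(s[:,2]>lo)&(s[:,2]<hi)]
    r=ls(lambda p:np.hypot(g[:,0]-p[0],g[:,1]-p[1])-26,[0,48],loss="soft_l1");print(lo,r.x,len(g))
# knob sphere fits
for n,d in(("side",a),("top",b)):
    h=cv2.cvtColor(d["img"],cv2.COLOR_RGB2HSV);m=cv2.inRange(h,(0,110,40),(9,255,255))>0
    w=world(d);ok=m&(np.hypot(w[:,:,0]-.5215,w[:,:,1]-.2655)<.03)&(w[:,:,2]>.13)
    p=w[ok];r=ls(lambda c:np.linalg.norm(p-c,axis=1)-.019,[.52,.266,.144],loss="soft_l1",f_scale=.002);print(n,len(p),r.x,np.abs(r.fun).mean())
E
```

```text
120 [-1.25887525 49.82607298] 309
150 [-0.66811761 49.18942137] 207
side 199 [0.52385926 0.26992267 0.14272766] 0.0007848243279213305
top 56 [0.52250306 0.26768044 0.14551581] 0.0008723703537763028
```

View pics/5.png

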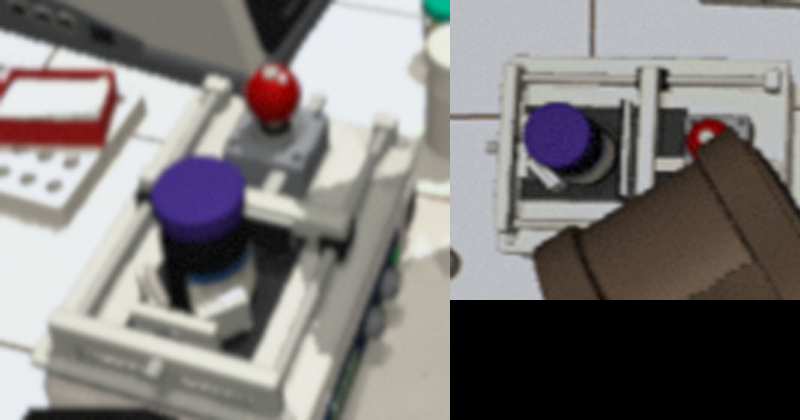

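The crops show the bottle upright and free on the mat, lid at about (200,190) in the left panel, with the V behind its foot and the pad plate clear on the other side. The knob is at (272,92).

```bash
python3 - <<'E'
from h import *
print(arm.observe()["joints"].round(2))
w=np.load("d0.npz")["tw"].reshape(-1,3);w=w[~np.isnan(w[:,0])]
d=np.hypot(w[:,0]-.523,w[:,1]-.269)
print([(round(r,2),int(((d<r)&(w[:,2]>.185)).sum())) for r in(.1,.12,.14,.16,.18)])
E
```

```text
[-1.18  0.07  0.61  2.04 -0.05  1.04  0.09]
[(0.1, 0), (0.12, 0), (0.14, 0), (0.16, 2), (0.18, 161)]
```

jog_arm([
  [[2, 1, 0], [0, 0, 10], 1],
  [[4, 2, 0], [0, 0, 20], 1],
  [[6, 3, 0], [0, 0, 30], 1],
  [[8, 4, 0], [0, 0, 40], 1],
  [[10, 5, 0], [0, 0, 50], 1],
  [[12, 6, 0], [0, 0, 60], 1],
  [[14.7, 6.7, 0], [0, 0, 70], 1],
  [[14.7, 6.7, 0], [0, 0, 80], 1],
])

```text
clock: 10.68
position: [0.5261, 0.2716, 0.2422]
ee_rot: [-0.711, 3.058, -0.001]
force: [-0.9, -0.3, 0.2]
width: 1.0
gripper_force: 0.0
```

jog_arm([
  [[-0.2, -0.2, 0], [0, 0, 0], 1],
  [[-0.2, -0.2, -4], [0, 0, 0], 1],
  [[-0.2, -0.2, -8], [0, 0, 0], 1],
  [[-0.2, -0.2, -11], [0, 0, 0], 1],
  [[-0.2, -0.2, -11.7], [0, 0, 0], 1],
  [[-0.2, -0.2, -11.7], [0, 0, 0], 1],
])

```text
clock: 11.42
position: [0.522, 0.2696, 0.1251]
ee_rot: [-0.702, 3.062, 0.0]
force: [1.1, 0.6, 0.3]
width: 0.995
gripper_force: 0.0
```

```bash
python3 - <<'E'
from h import *
o=arm.observe();print(o["joints"].round(2),o["position"],o["ft_torque"])
E
```

```text
[-0.82  0.49  0.36  1.81 -0.21  0.88  1.66] [0.52200905 0.26955827 0.12507199] [-0.0541803   0.04853276  0.01432507]
```

jog_arm([
  [[0, 0, 0], [0, 0, 0], 0],
  [[0, 0, 0], [0, 0, 0], 0],
  [[0, 0, 0], [0, 0, 0], 0],
  [[0, 0, 0], [0, 0, 0], 0],
  [[0, 0, 0], [0, 0, 0], 0],
  [[0, 0, 0], [0, 0, 0], 0],
  [[0, 0, 0], [0, 0, 0], 0],
], newtons=35)

```text
clock: 12.3
position: [0.5224, 0.2681, 0.1243]
ee_rot: [-0.703, 3.062, -0.002]
force: [2.5, -4.9, 0.9]
width: 0.398
gripper_force: 35.0
```

```bash
cat > o.py <<'E'
from h import *
o=arm.observe();R=cv2.Rodrigues(o["ee_rot"])[0]
print("t",o["clock"],"az",np.rad2deg(np.arctan2(R[1,1],R[0,1])).round(2),"pos",o["position"].round(4),"F",o["force"].round(1),"T",o["ft_torque"].round(3),"w",(o["width"]*92).round(1),o["gripper_force"],"j7",o["joints"][6].round(2))
E
python3 o.py
```

```text
Traceback (most recent call last):
  File "o.py", line 3, in <module>
    print("t",o["clock"],"az",np.rad2deg(np.arctan2(R[1,1],R[0,1])).round(2),"pos",o["position"].round(4),"F",o["force"].round(1),"T",o["ft_torque"].round(3),"w",(o["width"]*92).round(1),o["gripper_force"],"j7",o["joints"][6].round(2))
                                                                                                                                                                  ^^^^^^^^^^^^^^^^^^^^^
AttributeError: 'float' object has no attribute 'round'
```

jog_arm([
  [[0.05, -0.15, 0], [0, 0, -3], 0],
  [[0.05, -0.15, 0], [0, 0, -8], 0],
  [[0.05, -0.15, 0], [0, 0, -13], 0],
  [[0.05, -0.15, 0], [0, 0, -18], 0],
])

```text
clock: 12.8
position: [0.5223, 0.2685, 0.1243]
ee_rot: [-0.214, 3.134, 0.001]
force: [0.6, 0.1, -1.1]
width: 0.399
gripper_force: 35.0
```

```bash
sed -i 's/(o\["width"\]\*92).round(1)/round(o["width"]*92,1)/' o.py
cat >> o.py <<'E'
import sys
if len(sys.argv)>1:
    b=arm.get_image("side");cv2.imwrite("pics/"+sys.argv[1],cv2.resize(b["img"][180:320,220:360][:,:,::-1],None,fx=4,fy=4,interpolation=cv2.INTER_CUBIC))
E
python3 o.py 6.png
```

```text
t 12.8 az 97.81 pos [0.5223 0.2685 0.1243] F [ 0.6  0.1 -1.1] T [ 0.028 -0.188  0.137] w 36.7 34.997668862342834 j7 1.4
```

View pics/6.png

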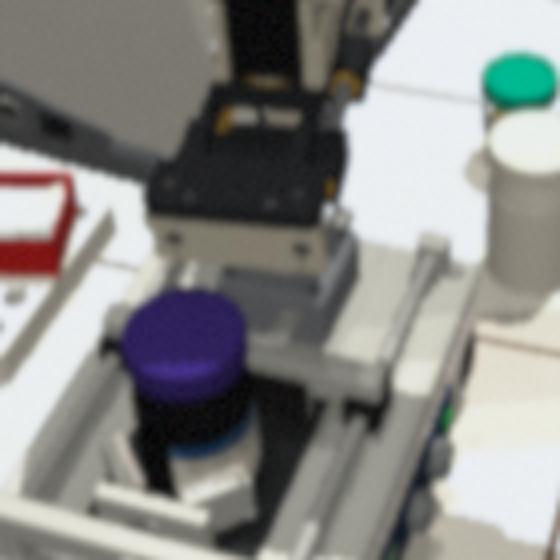

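The side view shows the gripper over the knob, with the bottle still upright near the V. The free-turning torque is about 0.14 N·m, so the knob is turning.

jog_arm([
  [[0, 0, 0], [0, 0, -5], 0],
  [[0, 0, 0], [0, 0, -10], 0],
  [[0, 0, 0], [0, 0, -15], 0],
  [[0, 0, 0], [0, 0, -20], 0],
  [[0, 0, 0], [0, 0, -25], 0],
  [[0, 0, 0], [0, 0, -30], 0],
  [[0, 0, 0], [0, 0, -35], 0],
  [[0, 0, 0], [0, 0, -40], 0],
])

```text
clock: 13.85
position: [0.5225, 0.2694, 0.1243]
ee_rot: [0.868, 3.019, 0.003]
force: [1.4, 1.9, -3.5]
width: 0.395
gripper_force: 35.0
```

```bash
cat > bar.py <<'E'
from h import *
from scipy.optimize import least_squares as ls
ce=np.array([.52584,.3338]);t=np.deg2rad(-2.37);M=np.c_[[np.cos(t),np.sin(t)],[-np.sin(t),np.cos(t)]]
def S(w):
    q=w.reshape(-1,3);q=q[~np.isnan(q[:,0])];return np.c_[(q[:,:2]-ce)@M,q[:,2]]*1000
def go(w):
    s=S(w)
    g=s[(np.hypot(s[:,0],s[:,1]-50)<38)&(s[:,2]>122)&(s[:,2]<174)&(s[:,1]>30)]
    r=ls(lambda p:np.hypot(g[:,0]-p[0],g[:,1]-p[1])-26,[0,50],loss="soft_l1").x
    p=s[(s[:,2]>100)&(s[:,2]<122)&(s[:,0]<-35)&(s[:,0]>-62)&(s[:,1]>-30)&(s[:,1]<20)] # bar end front face
    print("bottle",r.round(1),"bar front",np.percentile(p[:,1],[50,75,90]).round(1),len(p))
if __name__=="__main__":
    go(np.load("d0.npz")["sw"]); go(world(arm.get_image("side")))
E
python3 o.py; python3 bar.py
```

```text
t 13.85 az 57.94 pos [0.5225 0.2694 0.1243] F [ 1.4  1.9 -3.5] T [ 0.58  -0.57   0.191] w 36.3 34.99756872653961 j7 0.82
bottle [ 0. 50.] bar front [ 0.3  1.9 14. ] 152
bottle [-1.1 49.4] bar front [ 6.2  7.8 10.1] 148
```

jog_arm([
  [[0, 0, 0], [0, 0, -5], 0],
  [[0, 0, 0], [0, 0, -10], 0],
  [[0, 0, 0], [0, 0, -15], 0],
  [[0, 0, 0], [0, 0, -20], 0],
])

```text
clock: 14.4
position: [0.5228, 0.2698, 0.1243]
ee_rot: [1.376, 2.823, 0.004]
force: [4.2, 3.9, -4.8]
width: 0.396
gripper_force: 35.0
```

```bash
python3 o.py; python3 bar.py
```

```text
t 14.4 az 38.02 pos [0.5228 0.2698 0.1243] F [ 4.2  3.9 -4.8] T [ 0.918 -0.884  0.167] w 36.5 34.99742031097412 j7 0.54
bottle [ 0. 50.] bar front [ 0.3  1.9 14. ] 152
bottle [-1.1 49.5] bar front [ 7.7  9.6 10.5] 140
```

jog_arm([
  [[0.05, 0.1, 0], [0, 0, -5], 0],
  [[0.1, 0.15, 0], [0, 0, -10], 0],
  [[0.1, 0.15, 0], [0, 0, -14], 0],
  [[0.1, 0.15, 0], [0, 0, -16], 0],
])

```text
clock: 14.95
position: [0.5233, 0.27, 0.1243]
ee_rot: [-1.756, -2.605, -0.001]
force: [0.3, 1.3, 0.3]
width: 0.396
gripper_force: 35.0
```

```bash
python3 o.py; python3 bar.py
```

```text
t 14.95 az 22.02 pos [0.5233 0.27   0.1243] F [0.3 1.3 0.3] T [ 0.211 -0.263  0.122] w 36.5 34.99978423118591 j7 0.31
bottle [ 0. 50.] bar front [ 0.3  1.9 14. ] 152
bottle [-1.2 51.1] bar front [ 9.4 11.3 12.4] 139
```

jog_arm([
  [[0, 0, 0], [0, 0, -3], 0],
  [[0, 0, 0], [0, 0, -6], 0],
  [[0, 0, 0], [0, 0, -9], 0],
  [[0, 0, 0], [0, 0, -12], 0],
])

```text
clock: 15.5
position: [0.5235, 0.2701, 0.1243]
ee_rot: [2.019, 2.406, 0.002]
force: [2.9, 2.2, -0.5]
width: 0.399
gripper_force: 35.0
```

```bash
python3 o.py; python3 bar.py
```

```text
t 15.5 az 9.99 pos [0.5235 0.2701 0.1243] F [ 2.9  2.2 -0.5] T [ 0.414 -0.498  0.166] w 36.7 34.99912083148956 j7 0.14
bottle [ 0. 50.] bar front [ 0.3  1.9 14. ] 152
bottle [-1.1 52.3] bar front [10.2 12.3 13.2] 135
```

jog_arm([
  [[0, 0, 0], [0, 0, -3], 0],
  [[0, 0, 0], [0, 0, -6], 0],
])

```text
clock: 15.8
position: [0.5237, 0.2701, 0.1243]
ee_rot: [2.142, 2.298, 0.002]
force: [2.0, 1.6, -1.9]
width: 0.398
gripper_force: 35.0
```

```bash
python3 o.py; python3 bar.py
```

```text
t 15.8 az 4.02 pos [0.5237 0.2701 0.1243] F [ 2.   1.6 -1.9] T [ 0.372 -0.717  0.135] w 36.7 34.998836517333984 j7 0.06
bottle [ 0. 50.] bar front [ 0.3  1.9 14. ] 152
bottle [-0.6 52.9] bar front [11.  13.1 13.8] 134
```

jog_arm([
  [[0, 0, 0], [0, 0, -2], 0],
  [[0, 0, 0], [0, 0, -4], 0],
])

```text
clock: 16.1
position: [0.5238, 0.27, 0.1243]
ee_rot: [2.222, 2.221, 0.002]
force: [3.7, 2.8, -2.6]
width: 0.401
gripper_force: 35.0
```

```bash
python3 o.py; python3 bar.py
```

```text
t 16.1 az -0.03 pos [0.5238 0.27   0.1243] F [ 3.7  2.8 -2.6] T [ 0.641 -1.004  0.245] w 36.9 34.999104738235474 j7 0.0
bottle [ 0. 50.] bar front [ 0.3  1.9 14. ] 152
bottle [-0.1 53.2] bar front [11.7 13.3 14.4] 138
```

jog_arm([
  [[0, 0, 0], [0, 0, -2], 0],
  [[0, 0, 0], [0, 0, -4], 0],
])

```text
clock: 16.4
position: [0.5238, 0.27, 0.1243]
ee_rot: [2.298, 2.142, 0.002]
force: [4.8, 3.0, -3.5]
width: 0.396
gripper_force: 35.0
```

```bash
python3 o.py; python3 bar.py
```

```text
t 16.4 az -4.03 pos [0.5238 0.27   0.1243] F [ 4.8  3.  -3.5] T [ 0.645 -1.029  0.145] w 36.5 34.999006390571594 j7 -0.06
bottle [ 0. 50.] bar front [ 0.3  1.9 14. ] 152
bottle [ 0.3 53.7] bar front [11.9 13.9 14.7] 135
```

```bash
cat > m.py <<'E'
from bar import *
T=[];B=[]
for i in range(5):
    go(world(arm.get_image("side"))) if i==4 else arm.get_image("side")
    o=arm.observe();T.append([o["ft_torque"][2],*o["force"]])
T=np.array(T);print("t",o["clock"],"Tz",T[:,0].round(3),T.mean(0).round(3))
E
python3 m.py
```

```text
bottle [ 0.3 53.7] bar front [12.2 13.8 14.7] 134
t 16.7 Tz [ 0.038  0.031 -0.012 -0.003 -0.001] [ 0.011  4.844  3.469 -3.155]
```

jog_arm([
  [[0, 0, 0], [0, 0, -1.5], 0],
  [[0, 0, 0], [0, 0, -3], 0],
])

```text
clock: 16.95
position: [0.5239, 0.2701, 0.1243]
ee_rot: [2.353, 2.081, 0.002]
force: [5.9, 3.8, -3.8]
width: 0.396
gripper_force: 35.0
```

```bash
python3 o.py;python3 m.py
```

```text
t 16.95 az -7.01 pos [0.5239 0.2701 0.1243] F [ 5.9  3.8 -3.8] T [ 0.613 -1.077  0.241] w 36.5 34.99912977218628 j7 -0.1
bottle [ 0.7 54.1] bar front [12.3 14.2 15. ] 142
t 17.2 Tz [ 0.146  0.057 -0.034  0.068  0.062] [ 0.06   4.806  3.627 -2.97 ]
```

jog_arm([
  [[0, 0, 0], [0, 0, -1.5], 0],
  [[0, 0, 0], [0, 0, -3], 0],
])

```text
clock: 17.45
position: [0.524, 0.2701, 0.1244]
ee_rot: [2.406, 2.019, 0.003]
force: [4.9, 3.4, -2.7]
width: 0.401
gripper_force: 35.0
```

```bash
python3 o.py;python3 m.py
```

```text
t 17.45 az -10.01 pos [0.524  0.2701 0.1244] F [ 4.9  3.4 -2.7] T [ 0.616 -1.171  0.14 ] w 36.9 34.99926030635834 j7 -0.14
bottle [ 0.8 54.2] bar front [12.5 14.5 15.1] 137
t 17.7 Tz [0.124 0.03  0.092 0.039 0.025] [ 0.062  5.357  3.751 -3.086]
```

```bash
cat > q.py <<'E'
from bar import *
o=arm.observe();R=cv2.Rodrigues(o["ee_rot"])[0]
print("t",o["clock"],"az",np.rad2deg(np.arctan2(R[1,1],R[0,1])).round(2),"Tz",o["ft_torque"][2].round(3),"e7",o["joint_efforts"][6].round(3),"F",o["force"].round(1))
go(world(arm.get_image("side")))
E
echo
```

jog_arm([
  [[0, 0, 0], [0, 0, -2.5], 0],
])

```text
clock: 17.82
position: [0.524, 0.27, 0.1244]
ee_rot: [2.45, 1.966, 0.003]
force: [5.7, 4.2, -4.7]
width: 0.394
gripper_force: 35.0
```

```bash
python3 q.py
```

```text
t 17.825 az -12.51 Tz 0.23 e7 0.675 F [ 5.7  4.2 -4.7]
bottle [ 0.8 54.4] bar front [12.7 15.  15.6] 138
```

jog_arm([
  [[0, 0, 0], [0, 0, -2.5], 0],
])

```text
clock: 18.0
position: [0.5241, 0.27, 0.1243]
ee_rot: [2.492, 1.912, 0.003]
force: [7.1, 2.7, -3.9]
width: 0.391
gripper_force: 35.0
```

```bash
python3 q.py
```

```text
t 18.0 az -15.02 Tz 0.265 e7 0.567 F [ 7.1  2.7 -3.9]
bottle [ 0.8 54.3] bar front [13.2 14.7 15.9] 133
```

jog_arm([
  [[0, 0, 0], [0, 0, -0.8], 0],
])

```text
clock: 18.18
position: [0.5241, 0.27, 0.1243]
ee_rot: [2.505, 1.895, 0.003]
force: [5.8, 4.5, -4.7]
width: 0.396
gripper_force: 35.0
```

```bash
python3 q.py
```

```text
t 18.175 az -15.79 Tz 0.276 e7 -0.048 F [ 5.8  4.5 -4.7]
bottle [ 0.8 54.3] bar front [12.8 14.8 15.7] 136
```

jog_arm([
  [[0, 0, 0], [0, 0, -0.8], 0],
])

```text
clock: 18.35
position: [0.5241, 0.27, 0.1243]
ee_rot: [2.518, 1.878, 0.003]
force: [6.0, 3.2, -4.4]
width: 0.398
gripper_force: 35.0
```

```bash
python3 q.py
```

```text
t 18.35 az -16.58 Tz 0.244 e7 0.009 F [ 6.   3.2 -4.4]
bottle [ 0.9 54.3] bar front [13.6 15.2 15.8] 138
```

jog_arm([
  [[0, 0, 0], [0, 0, -0.8], 0],
])

```text
clock: 18.52
position: [0.5242, 0.27, 0.1243]
ee_rot: [2.531, 1.86, 0.003]
force: [6.6, 4.5, -4.2]
width: 0.398
gripper_force: 35.0
```

```bash
python3 q.py
```

```text
t 18.525 az -17.38 Tz 0.256 e7 0.002 F [ 6.6  4.5 -4.2]
bottle [ 0.8 54.3] bar front [13.5 15.3 15.9] 141
```

jog_arm([
  [[0, 0, 0], [0, 0, 0.8], 0],
])

```text
clock: 18.7
position: [0.5241, 0.27, 0.1244]
ee_rot: [2.518, 1.878, 0.003]
force: [6.3, 2.7, -4.0]
width: 0.396
gripper_force: 35.0
```

```bash
python3 q.py
```

```text
t 18.7 az -16.58 Tz -0.107 e7 -0.242 F [ 6.3  2.7 -4. ]
bottle [ 0.9 54.3] bar front [13.4 15.  16. ] 142
```

jog_arm([
  [[0, 0, 0], [0, 0, 0.8], 0],
])

```text
clock: 18.88
position: [0.5241, 0.27, 0.1243]
ee_rot: [2.505, 1.895, 0.003]
force: [5.9, 4.6, -3.3]
width: 0.393
gripper_force: 35.0
```

```bash
python3 q.py
```

```text
t 18.875 az -15.78 Tz -0.054 e7 -0.195 F [ 5.9  4.6 -3.3]
bottle [ 0.9 54.3] bar front [13.2 15.  15.7] 132
```

jog_arm([
  [[0, 0, 0], [0, 0, 0], 0.6],
  [[0, 0, 0], [0, 0, 0], 0.8],
  [[0, 0, 0], [0, 0, 0], 0.95],
  [[0, 0, 0], [0, 0, 0], 0.95],
  [[0, 0, 3], [0, 0, 0], 0.95],
  [[0, 0, 8], [0, 0, 0], 0.95],
  [[0, 0, 13], [0, 0, 0], 0.95],
  [[-3, -1, 15], [0, 0, 0], 0.95],
])

```text
clock: 19.92
position: [0.4953, 0.2594, 0.277]
ee_rot: [2.506, 1.892, 0.006]
force: [-0.9, 0.9, 0.0]
width: 0.949
gripper_force: 0.0
```

jog_arm([
  [[-4, -2, 0], [0, 0, 0], 0.95],
  [[-8, -4, 0], [0, 0, 0], 0.95],
  [[-12, -6, 0], [0, 0, 0], 0.95],
  [[-12, -6, 0], [0, 0, 0], 0.95],
])

```text
clock: 20.42
position: [0.371, 0.1989, 0.2737]
ee_rot: [-2.499, -1.893, 0.001]
force: [-0.1, 0.3, -0.1]
width: 0.947
gripper_force: 0.0
```

```bash
python3 o.py 7.png; python3 bar.py
```

```text
t 20.425 az -15.71 pos [0.371  0.1989 0.2737] F [-0.1  0.3 -0.1] T [-0.037  0.023 -0.029] w 87.1 0.0 j7 -0.82
bottle [ 0. 50.] bar front [ 0.3  1.9 14. ] 152
bottle [ 0.9 54.3] bar front [13.5 15.1 15.9] 134
```

View pics/7.png

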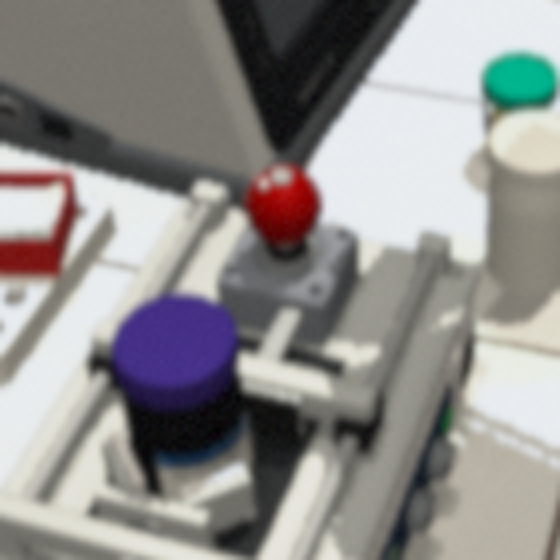

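The picture shows the bottle upright in the V at about (180,420), with the bar behind it. The knob at (283,205) is free, and nothing near the shaker has been disturbed. Handing in.

```bash
python3 -c "
from cell import arm
print(arm.sign_off())"
```

```text
the job is handed in; nothing more can be done
None
```

The black bottle stands upright on the mat, seated in the V and clamped at about 13 N as estimated from noisy knob torque (it may have reached 16–18 N before I eased it back slightly); the arm is clear, and the job was handed in at about 20 s with no verdict returned.

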